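# Lock the bayonet cap of the air filter pot

## Robot

A 6-joint arm with a two-finger parallel gripper is mounted at the origin on a cart in front of the work surface, level with it; the furniture and walls round the work are solid. World frame = base frame: x ahead of the robot, y to its left, z up, the work surface at z = 0. Lengths are in mm, angles in rad, forces in N, time in s.
With the tool pointing down it reaches from about 275 to 875 mm from the base axis. Payload 12.5 kg.
Tool frame: the origin (TCP) lies at the very end of the fingers, on their centre line; the grasp point (between the pads) lies 19 mm behind it (grip_depth is the distance from the TCP to the grasp point, in mm); z points along the fingers, y is the line along which they close (so a half turn about z gives the same grasp; the last joint's range is limited). The gripper opens to 85 mm and grips with 20 to 120 N. Pads are 22 mm wide; open, the fingers measure 114 mm over their backs; the gripper's body (76 mm by 85 mm) begins 54 mm behind the grasp point. The pads swing forward as they close: fully open they stand 13 mm farther back than shut.
Start: joints at [-1.36, 0.351, 1.652, -0, 1.139, -0.085], TCP at [160.347, -526.092, 231.29] pointing down, gripper open.
Joint ranges: [-2.75, 2.75], [-0.79, 2.1], [0.01, 2.65], [-1.57, 4.71], [0.07, 3.14], [-2.87, 2.87]. Speed limits (rad/s): [2.22, 2.22, 2.79, 3.14, 3.14, 3.14].

## Interface

Orientations are given as a unit quaternion [x, y, z, w].
In Python, from workcell import get_state, read_camera, calibration, close_job, grip_depth gives the robot as it stands.
- The arm moves only by the tool jog_arm, never from a script. Its argument "targets" is a list that holds one entry, the list of rows, each a list of 7 numbers: the shift along the tool's x, y, z in cm, then the turn, a rotation vector about the tool's x, y, z in rad, then the gripper command: -1 is fully open, 1 is shut, values between are in proportion. A call has exactly 5 rows; each row shifts and turns the commanded pose from where the row before left it, along the tool's axes as they then stand; what a row does not reach is not made up. A row lasts 1/12 s, in which the tool goes at most 41.7 mm and 7.16 degrees, less where a joint would pass 70% of its speed; a pose out of reach is approached as far as the arm can. A call is refused whole if a number of a shift passes 4.17 or a number of a turn 0.125, either way. A call with a gripper value outside its range is refused whole. The fingers move at their own pace and stop on an object; the grip force is fixed at half the most. Time passes only in rows, so rows that do not move let the fingers close, or fill a call up. It gives the time, the measured TCP pose, the force, the opening and the grip force at its end, in the units of the state.
- get_state(): the state, without advancing time (a new reading comes with each control period).
- read_camera(name): name is "scene" or "top" or "wrist"; returns (picture, depth): 400x640x3 uint8, blue, green, red; 400x640 float32, mm along the optical axis (not along the pixel's ray), 0 where there is no reading.
- calibration(name): a dict with "K" (3x3 intrinsics, pixels), "view" (4x4, takes a point from world to camera coordinates). Camera axes: x right, y up, looking along -z (the intrinsics and any distortion apply to the point x, -y, -z); pixel columns grow to the right and rows downward; lengths in mm; the calibration is good to about 2 mm. A picture is of the moment at which its call begins: read the wrist's pose just before it. calibration takes no time and is no camera call; for the wrist camera it gives the pose at the moment of the call.
- close_job(): hands the job in; it is judged then, once.
The state is a dict: "clock": time; "q": joint angles; "joint_vel": joint speeds; "joint_torque": joint torques, N m; "ee_pos": TCP position; "tcp_rot": TCP orientation; "ft_force": force on the tool from outside, world axes, zero at the start; "ft_torque": the same for the moment, N m; "gripper_width": opening from 0.0 (shut) to 1.0 (fully open); "gripper_force": force on a finger pad.
Only numpy, scipy, OpenCV 4.12 (cv2) and the standard library are available. Lean on these libraries where they do the work, as an engineer would, in place of code of your own. Each camera call takes 0.05 s, during which the arm holds its last target. There are 200 camera calls.

## Task

Two compressed-air filter pots are bolted to the bench; on one of them the cap is locked, on the other it only stands loosely in its bayonet mount, with its bar grip across the line of the two pipe ports. Push that loose cap down against its spring, turn it a quarter turn clockwise (seen from above) until its grip is in line with the ports, and let it spring up so that it clicks home. Leave the locked cap of the other pot as it is.

Things in the scene. Friction and masses are not known exactly. Their poses are not given: they have to be found in the camera images.
- open_grip (a point): Centre of the bar grip of the loose cap, the one to lock. Cap: dark steel disc, 80 mm across, 8 mm thick, with an upright bar on it 64 mm long, 14 mm thick, 34 mm high; the point is half-way up the bar, 17 mm above the disc's top. x along the bar, y across it, z up. At the start 145 mm above the bench; locked: 138 mm, and it cannot turn back without being pushed down.
- open_pot: Grey pot under the loose cap, fixed: square foot 104 mm, body 84 mm across, rim 100 mm high. Origin on its axis at the bench top, z up. Two short pipe ports with brass ends point along +y and -y, 63 mm out from the axis, 40 mm up. Bar along the pot's x: unlocked, lugs in their slots; bar along its y, in line with the ports: lugs below the locking recesses, 7 degrees before a stop.
- open_spring (a joint): Spring plate under the loose cap: how far the cap is pushed down, m. 0 at the start; 4 N there, 0.4 N more per mm. From 0.012 the lugs are clear below the rim and the cap can turn; aim for 0.016 (about 9 N on the hand) and hold it there while turning; at 0.020 the cap's disc stops on the rim. Locked: 0.007. Let go after too small a turn, it stays at 0.012 or springs back to 0.
- shut_grip (a point): Centre of the bar grip of the other, already locked cap, to be left alone: same cap and axes, 138 mm above the bench, on a like pot 14 to 26 cm to the left or right of the first, its bar in line with that pot's ports.
Not all that is in view belongs to the job. What is shaped like the part that bears open_grip but green is not meant.

How it is judged (in metres and radians):
On the way:
1. the loose cap is pushed down by 11 mm or more with its bar still across the ports, before it is turned (z of open_grip in the frame of open_pot below 0.134 m and angle between the x axis of open_grip and the x axis of open_pot, either way round below 0.45 rad), for 0.05 s.
At the end, for the whole second after the job is handed in: The loose cap has sprung up into the locking recess of its pot: bar in line with the ports within 15 degrees, its centre 135 to 141.5 mm above the bench, upright within 7 degrees and on the pot's axis within 10 mm; the other cap is still locked, within 5 mm of where it was (angle between the x axis of open_grip and the y axis of open_pot, either way round below 0.26 rad and z of open_grip in the frame of open_pot between 0.135 and 0.1415 m and horizontal distance between open_grip and open_pot below 0.01 m and angle between open_grip's own z axis and vertical below 0.12 rad and distance of shut_grip from where it was at the start of the episode below 0.005 m); the robot touches nothing.
It fails at once if the other, locked cap is pushed down or turned out of its lock (its centre moves by more than 5 mm) (distance of shut_grip from where it was at the start of the episode above 0.005 m).
It also fails if it takes over 32 s, if anything falls off the work surface, if the arm or the gripper's body presses on something with over 40 N, if the wrist force passes 120 N, or if a joint passes its speed limit or range.

## Working session

There is one attempt and no reset: what is moved stays moved. The work goes in short steps, Python scripts to look and compute and a tool call to move; the robot and the scene stay as the last step left them, time stands still between calls to the robot, and variables do not carry over. Pictures are saved under pics/ and viewed, at most 10 in all, crops included, and the job is handed in when it is done.

Besides the shell and the picture viewer there is one more tool, called after "Emit:" as name([rows], argument=value, ...), one row to a line, values as JSON. jog_arm: Moves the arm, as the interface text tells. Its arguments: {"type":"object","properties":{"targets":{"type":"array"}},"required":["targets"]}

```bash
mkdir -p pics; ls; python3 - <<'E'
from workcell import *
import cv2,numpy as np
s=get_state();print(s)
for n in("top","scene"):
    im,d=read_camera(n);cv2.imwrite(f"pics/{n}0.png",im);np.save(f"pics/{n}0.npy",d);c=calibration(n);print(n,c)
print(grip_depth)
E
```

```text
pics
{'clock': 0.0, 'q': array([-1.35959658e+00,  3.51237502e-01,  1.65241199e+00,  1.78602072e-05,
        1.13910919e+00, -8.46426787e-02]), 'joint_vel': array([ 1.33451953e-03, -1.13471250e-03, -3.03712479e-04,  3.70762124e-05,
        6.60830371e-04,  2.38660488e-04]), 'joint_torque': array([ 1.76082705e-05, -5.06099796e+01, -2.91403592e+01, -1.49295583e-04,
        4.50625696e-03, -5.50969344e-05]), 'ee_pos': array([ 160.28753201, -525.78358283,  230.76233049]), 'tcp_rot': array([ 9.89079974e-01,  1.47378642e-01, -2.87751381e-05, -5.82358951e-04]), 'ft_force': array([ 0.03386989, -0.35162408,  0.24982359]), 'ft_torque': array([-0.02823991,  0.07728129,  0.00176481]), 'gripper_force': 0.0, 'gripper_width': 1.001189579404319}
top {'K': array([[439.00371803,   0.        , 322.83588727],
       [  0.        , 439.00371803, 193.81240919],
       [  0.        ,   0.        ,   1.        ]]), 'view': array([[ 2.54072978e-02, -9.99664507e-01, -5.03413445e-03,
         3.25608677e+02],
       [ 9.93818817e-01,  2.47137054e-02,  1.08228427e-01,
        -5.30496424e+02],
       [-1.08067705e-01, -7.75280940e-03,  9.94113306e-01,
        -8.98724206e+02],
       [ 0.00000000e+00,  0.00000000e+00,  0.00000000e+00,
         1.00000000e+00]])}
scene {'K': array([[416.42808648,   0.        , 315.35990521],
       [  0.        , 416.42808648, 195.78828344],
       [  0.        ,   0.        ,   1.        ]]), 'view': array([[-8.02356122e-01, -5.96768353e-01, -9.60134000e-03,
         6.05888690e+02],
       [ 4.60970433e-01, -6.29833588e-01,  6.25152710e-01,
        -6.45559996e+01],
       [-3.79118600e-01,  4.97169171e-01,  7.80443402e-01,
        -9.24614821e+02],
       [ 0.00000000e+00,  0.00000000e+00,  0.00000000e+00,
         1.00000000e+00]])}
18.700000000000003
```

View pics/top0.png

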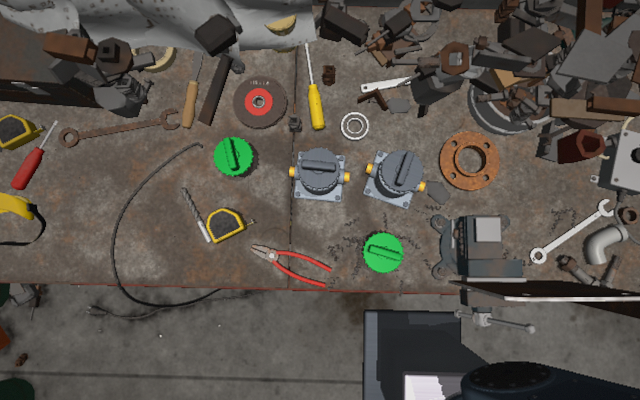

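View pics/scene0.png

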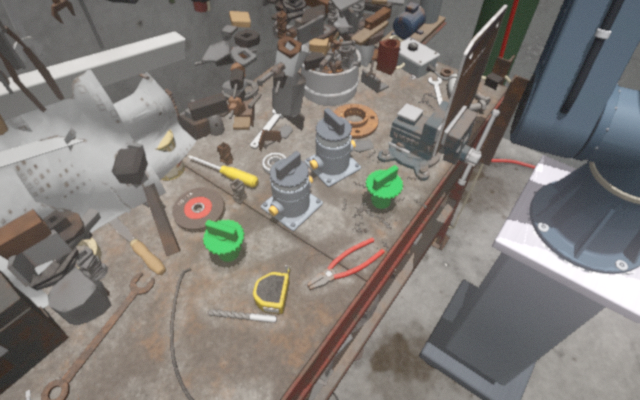

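The candidates in the top view are:
- Grey pot at (320,173): its bar is in line with its brass ports at (292,172) and (347,177), so this is the locked one.
- Grey pot at (397,175): its bar runs across its ports at (368,170) and (421,186), so this is the loose one.
- Green caps at (233,157) and (383,252): these are decoys.

I'll confirm with a crop and measure.

```bash
cat > h.py <<'E'
import numpy as np,cv2
from workcell import *
def world(n,uv,z=None,d=None,c=None):
    c=c or calibration(n);K,V=c["K"],c["view"]
    uv=np.atleast_2d(np.asarray(uv,float));r=np.c_[(uv-K[:2,2])/K[0,0],np.ones(len(uv))]*[1,-1,-1]
    R,t=V[:3,:3],V[:3,3];w=r@R;o=-R.T@t
    s=(z-o[2])/w[:,2] if z is not None else d
    return o+w*np.reshape(s,(-1,1))
E
python3 - <<'E'
from h import *
im=cv2.imread("pics/top0.png");d=np.load("pics/top0.npy")
cv2.imwrite("pics/crop.png",cv2.resize(im[130:220,270:450],None,fx=4,fy=4,interpolation=cv2.INTER_CUBIC))
hsv=cv2.cvtColor(im,cv2.COLOR_BGR2HSV)
m=cv2.inRange(hsv,(14,120,90),(32,255,255));m[:150]=0;m[205:]=0;m[:,:280]=0;m[:,440:]=0
n,l,st,ce=cv2.connectedComponentsWithStats(m)
for i in range(1,n):
    if st[i,4]>8:print("brass",ce[i],st[i,4],world("top",ce[i],z=40)[0].round(1))
v,u=np.mgrid[130:220,280:440];uv=np.c_[u.ravel(),v.ravel()];dd=d[uv[:,1],uv[:,0]]
P=world("top",uv,d=dd)
for name,k in(("left",uv[:,0]<357),("right",uv[:,0]>=357)):
  for lo,hi in((138,175),(108,134),(-5,20)):
    s=k&(P[:,2]>lo)&(P[:,2]<hi)&(dd>0);p=P[s]
    if len(p)<5:continue
    r=cv2.minAreaRect(p[:,:2].astype(np.float32))
    print(name,lo,len(p),np.median(p,0).round(1),"rect",np.round(r[0],1),np.round(r[1],1),round(r[2],1))
E
```

```text
brass [368.78571429 167.875     ] 56 [578.3 243.5  40. ]
brass [291.22641509 171.09433962] 53 [567.4 406.4  40. ]
brass [346.59615385 176.53846154] 52 [558.7 289.8  40. ]
brass [421.70588235 185.94117647] 51 [542.7 132.4  40. ]
left 138 294 [561.9 348.1 153.7] rect [563.3 348.2] [63.5 14.5] 85.1
left 108 1055 [555.2 348.2 120.2] rect [563.3 348.8] [80.4 81. ] 1.4
left -5 4910 [ 5.507e+02  3.489e+02 -5.000e-01] rect [569.3 351.1] [198.8 168.8] 1.4
right 138 312 [559.4 191.2 160.4] rect [560.7 189.7] [14.3 64.1] 71.1
right 108 1078 [559.  194.8 127.2] rect [560.8 189.3] [81.1 81.7] 60.1
right -5 5420 [ 5.670e+02  1.746e+02 -4.000e-01] rect [573.4 174.5] [199.2 183.4] 1.2
```

View pics/crop.png

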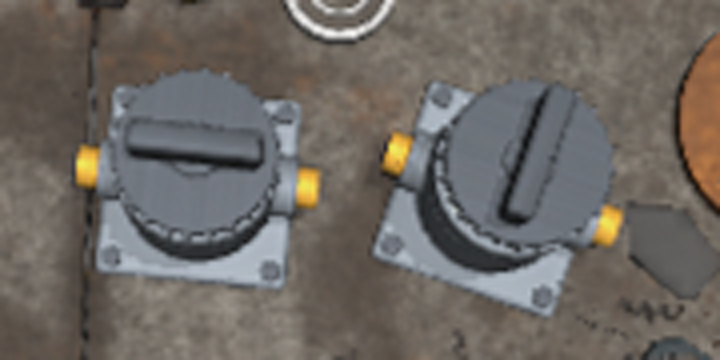

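The crop confirms it. The left pot's bar is in line with its ports. The right pot's bar (crop 515,215 to 565,90) is across its ports (397,152 and 607,226), so it is the target. Its bar top at about 161 mm and its 64×14 mm size match the loose cap.

Next I check obstacle heights along the way and plan the approach rows.

```bash
cat >> h.py <<'E'
def yaw(q): return 2*np.degrees(np.arctan2(q[1],q[0]))   # tool x heading, tool down
def plan(goal,yg,n,waypts=None):
    s=get_state();p=s["ee_pos"].copy();a=yaw(s["tcp_rot"]);g=np.array(goal,float);pts=np.vstack([p]+(waypts or [])+[g])
    seg=np.r_[0,np.cumsum(np.linalg.norm(np.diff(pts,axis=0),axis=1))]
    if seg[-1]==0: seg[-1]=1
    da=(yg-a)/n;out=[]
    for i in range(1,n+1):
        t=np.array([np.interp(seg[-1]*i/n,seg,pts[:,k]) for k in range(3)])
        c,sn=np.cos(np.radians(a)),np.sin(np.radians(a));w=(t-p)/10
        r=np.round([c*w[0]+sn*w[1],sn*w[0]-c*w[1],-w[2]],2)
        rz=round(-np.radians(da),3);out.append([*r,rz])
        p=p+10*np.array([c*r[0]+sn*r[1],sn*r[0]-c*r[1],-r[2]]);a-=np.degrees(rz)
    for r in out: print([float(x) for x in r])
    print("end",p.round(1),round(a,2))
E
python3 - <<'E'
from h import *
for n in("top","scene"):
    d=np.load(f"pics/{n}0.npy");v,u=np.mgrid[0:400,0:640];uv=np.c_[u.ravel(),v.ravel()];P=world(n,uv,d=d.ravel())
    P=P[d.ravel()>0];a=np.array([160,-526]);b=np.array([560.7,189.5]);e=(b-a)/np.linalg.norm(b-a)
    t=(P[:,:2]-a)@e;x=(P[:,:2]-a)@np.array([-e[1],e[0]])
    for lo in range(0,900,100):
        k=(t>lo)&(t<=lo+100)&(abs(x)<120);print(n,lo,k.sum(),P[k,2].max().round() if k.any() else None)
s=get_state();print(s["ee_pos"],yaw(s["tcp_rot"]))
plan([560.7,189.2,240],161.6,25,[np.array([170,-508,320]),np.array([520,117,320])])
E
```

```text
top 0 775 -806.0
top 100 277 -806.0
top 200 1283 37.0
top 300 2293 36.0
top 400 3940 343.0
top 500 5170 352.0
top 600 6528 352.0
top 700 4800 131.0
top 800 5134 165.0
scene 0 841 -804.0
scene 100 1182 77.0
scene 200 3835 79.0
scene 300 1808 35.0
scene 400 2246 344.0
scene 500 2921 352.0
scene 600 3944 352.0
scene 700 1716 132.0
scene 800 3719 166.0
[ 160.29556365 -525.81928177  230.81671349] 16.94969098430805
[0.58, -0.57, -3.6, -0.101]
[0.64, -0.52, -3.6, -0.101]
[1.96, -1.24, -1.72, -0.101]
[3.31, -1.64, 0.0, -0.101]
[3.45, -1.3, 0.0, -0.101]
[3.57, -0.95, 0.0, -0.101]
[3.65, -0.58, 0.0, -0.101]
[3.68, -0.21, 0.0, -0.101]
[3.69, 0.16, 0.0, -0.101]
[3.66, 0.53, 0.0, -0.101]
[3.58, 0.9, 0.0, -0.101]
[3.47, 1.25, 0.0, -0.101]
[3.33, 1.6, 0.0, -0.101]
[3.15, 1.92, 0.0, -0.101]
[2.94, 2.24, 0.0, -0.101]
[2.7, 2.51, 0.0, -0.101]
[2.43, 2.78, 0.0, -0.101]
[2.14, 3.01, 0.0, -0.101]
[1.83, 3.21, 0.0, -0.101]
[1.49, 3.38, 0.0, -0.101]
[1.15, 3.51, 0.0, -0.101]
[0.75, 3.48, 0.31, -0.101]
[0.3, 2.64, 2.56, -0.101]
[0.02, 2.66, 2.57, -0.101]
[-0.24, 2.64, 2.56, -0.101]
end [560.7 189.2 240. ] 161.62
```

```bash
python3 - <<'E'
from h import *
A=[]
for n in("top","scene"):
    d=np.load(f"pics/{n}0.npy");v,u=np.mgrid[0:400,0:640];uv=np.c_[u.ravel(),v.ravel()];P=world(n,uv,d=d.ravel())
    A.append(P[d.ravel()>0])
P=np.vstack(A)
for z in(60,150,250):
    k=(P[:,2]>z)
    print(z)
    for x in range(150,750,50):
        print(x,[int(P[k&(abs(P[:,0]-x)<25)&(abs(P[:,1]-y)<25),2].max(initial=0)) for y in range(-450,301,50)])
E
```

```text
60
150 [0, 0, 0, 0, 0, 0, 0, 0, 0, 0, 475, 414, 0, 0, 0, 0]
200 [0, 0, 0, 0, 0, 0, 0, 0, 0, 0, 473, 389, 0, 0, 0, 0]
250 [0, 0, 0, 0, 0, 0, 0, 0, 422, 445, 458, 305, 0, 0, 0, 0]
300 [0, 0, 65, 64, 0, 0, 0, 0, 168, 164, 141, 0, 0, 0, 0, 0]
350 [0, 78, 0, 0, 0, 0, 338, 342, 346, 350, 352, 344, 0, 72, 70, 0]
400 [0, 77, 0, 0, 0, 0, 0, 0, 141, 143, 144, 104, 0, 105, 104, 0]
450 [0, 0, 0, 0, 0, 0, 0, 0, 0, 117, 116, 0, 0, 71, 72, 0]
500 [0, 0, 0, 0, 0, 0, 0, 0, 0, 115, 114, 0, 127, 131, 0, 0]
550 [0, 0, 0, 0, 0, 0, 0, 0, 0, 0, 0, 0, 131, 166, 130, 157]
600 [0, 0, 0, 71, 0, 150, 153, 0, 0, 0, 0, 0, 161, 165, 127, 123]
650 [0, 0, 0, 69, 204, 204, 203, 179, 199, 196, 0, 0, 0, 0, 0, 0]
700 [0, 0, 176, 177, 214, 257, 265, 266, 266, 260, 209, 236, 232, 168, 0, 0]
150
150 [0, 0, 0, 0, 0, 0, 0, 0, 0, 0, 475, 414, 0, 0, 0, 0]
200 [0, 0, 0, 0, 0, 0, 0, 0, 0, 0, 473, 389, 0, 0, 0, 0]
250 [0, 0, 0, 0, 0, 0, 0, 0, 422, 445, 458, 305, 0, 0, 0, 0]
300 [0, 0, 0, 0, 0, 0, 0, 0, 168, 164, 0, 0, 0, 0, 0, 0]
350 [0, 0, 0, 0, 0, 0, 338, 342, 346, 350, 352, 344, 0, 0, 0, 0]
400 [0, 0, 0, 0, 0, 0, 0, 0, 0, 0, 0
[... 360 characters left out ...]
, 236, 232, 168, 0, 0]
250
150 [0, 0, 0, 0, 0, 0, 0, 0, 0, 0, 475, 414, 0, 0, 0, 0]
200 [0, 0, 0, 0, 0, 0, 0, 0, 0, 0, 473, 389, 0, 0, 0, 0]
250 [0, 0, 0, 0, 0, 0, 0, 0, 422, 445, 458, 305, 0, 0, 0, 0]
300 [0, 0, 0, 0, 0, 0, 0, 0, 0, 0, 0, 0, 0, 0, 0, 0]
350 [0, 0, 0, 0, 0, 0, 338, 342, 346, 350, 352, 344, 0, 0, 0, 0]
400 [0, 0, 0, 0, 0, 0, 0, 0, 0, 0, 0, 0, 0, 0, 0, 0]
450 [0, 0, 0, 0, 0, 0, 0, 0, 0, 0, 0, 0, 0, 0, 0, 0]
500 [0, 0, 0, 0, 0, 0, 0, 0, 0, 0, 0, 0, 0, 0, 0, 0]
550 [0, 0, 0, 0, 0, 0, 0, 0, 0, 0, 0, 0, 0, 0, 0, 0]
600 [0, 0, 0, 0, 0, 0, 0, 0, 0, 0, 0, 0, 0, 0, 0, 0]
650 [0, 0, 0, 0, 0, 0, 0, 0, 0, 0, 0, 0, 0, 0, 0, 0]
700 [0, 0, 0, 0, 0, 257, 265, 266, 266, 260, 0, 0, 0, 0, 0, 0]
```

There is an upright panel at x≈350, y −165 to 125, with its top at 352 mm. I'll go up over it and turn on the way.

Emit:
jog_arm([
  [[0,0,-4,0,0,-0.1,-1],[0,0,-4,0,0,-0.1,-1],[0,0,-4,0,0,-0.1,-1],[0,0,-4,0,0,-0.1,-1],[0,0,-4,0,0,-0.1,-1]],
])

```text
clock: 0.52
ee_pos: [160.3, -525.6, 433.1]
tcp_rot: [0.921, 0.39, 0.0, -0.0]
ft_force: [1.1, -1.1, 0.2]
gripper_width: 0.998
gripper_force: 0.0
```

```bash
python3 - <<'E'
from h import *
s=get_state();print(s["q"].round(4),s["ee_pos"],yaw(s["tcp_rot"]))
plan([560.7,189.2,430],161.6,20)
E
```

```text
[-1.3596  0.2263  1.3327  0.      1.583  -0.5896] [ 160.25168965 -525.5586901   433.13576216] 45.88064473161851
[3.96, -1.05, 0.02, -0.101]
[4.04, -0.65, 0.01, -0.101]
[4.09, -0.23, 0.02, -0.101]
[4.1, 0.18, 0.01, -0.101]
[4.05, 0.59, 0.02, -0.101]
[3.97, 0.99, 0.01, -0.101]
[3.86, 1.4, 0.02, -0.101]
[3.69, 1.77, 0.02, -0.101]
[3.49, 2.14, 0.01, -0.101]
[3.27, 2.47, 0.02, -0.101]
[2.99, 2.8, 0.01, -0.101]
[2.7, 3.08, 0.02, -0.101]
[2.37, 3.34, 0.01, -0.101]
[2.03, 3.56, 0.02, -0.101]
[1.66, 3.75, 0.02, -0.101]
[1.27, 3.89, 0.01, -0.101]
[0.87, 4.0, 0.02, -0.101]
[0.46, 4.07, 0.01, -0.101]
[0.05, 4.1, 0.02, -0.101]
[-0.37, 4.08, 0.01, -0.101]
end [560.7 189.2 430. ] 161.62
```

Emit:
jog_arm([
  [[3.96,-1.05,0,0,0,-0.101,-1],[4.04,-0.65,0,0,0,-0.101,-1],[4.09,-0.23,0,0,0,-0.101,-1],[4.1,0.18,0,0,0,-0.101,-1],[4.05,0.59,0,0,0,-0.101,-1]],
])

```text
clock: 0.93
ee_pos: [261.7, -346.1, 431.0]
tcp_rot: [0.794, 0.607, 0.0, -0.0]
ft_force: [0.1, -1.6, 0.9]
gripper_width: 1.001
gripper_force: 0.0
```

Emit:
jog_arm([
  [[3.97,0.99,0,0,0,-0.101,-1],[3.86,1.4,0,0,0,-0.101,-1],[3.69,1.77,0,0,0,-0.101,-1],[3.49,2.14,0,0,0,-0.101,-1],[3.27,2.47,0,0,0,-0.101,-1]],
])

```text
clock: 1.35
ee_pos: [362.6, -167.7, 431.3]
tcp_rot: [0.618, 0.787, 0.0, 0.0]
ft_force: [0.6, -0.3, -0.1]
gripper_width: 0.996
gripper_force: 0.0
```

Emit:
jog_arm([
  [[2.99,2.8,0,0,0,-0.101,-1],[2.7,3.08,0,0,0,-0.101,-1],[2.37,3.34,0,0,0,-0.101,-1],[2.03,3.56,0,0,0,-0.101,-1],[1.66,3.75,0,0,0,-0.101,-1]],
])

```text
clock: 1.77
ee_pos: [463.8, 10.7, 431.2]
tcp_rot: [0.401, 0.916, -0.0, -0.0]
ft_force: [1.2, -0.5, 1.1]
gripper_width: 1.0
gripper_force: 0.0
```

Emit:
jog_arm([
  [[1.27,3.89,0,0,0,-0.101,-1],[0.87,4.0,0,0,0,-0.101,-1],[0.46,4.07,0,0,0,-0.101,-1],[0.05,4.1,0,0,0,-0.101,-1],[-0.37,4.08,0,0,0,-0.101,-1]],
])

```text
clock: 2.18
ee_pos: [564.9, 188.8, 430.9]
tcp_rot: [0.16, 0.987, -0.0, -0.0]
ft_force: [1.0, -0.8, -0.2]
gripper_width: 0.996
gripper_force: 0.0
```

```bash
python3 - <<'E'
from h import *
s=get_state();print(s["clock"],s["q"].round(3),s["ee_pos"],yaw(s["tcp_rot"]))
c=calibration("wrist");im,d=read_camera("wrist");cv2.imwrite("pics/w1.png",im)
v,u=np.mgrid[0:400,0:640];uv=np.c_[u.ravel(),v.ravel()];P=world("wrist",uv,d=d.ravel(),c=c)
near=(np.hypot(P[:,0]-560.7,P[:,1]-189.5)<60)&(d.ravel()>0)
for lo,hi in((138,175),(108,134)):
    p=P[near&(P[:,2]>lo)&(P[:,2]<hi)]
    if len(p)<9: print(lo,len(p));continue
    r=cv2.minAreaRect(p[:,:2].astype(np.float32));print(lo,len(p),np.percentile(p[:,2],[5,50,95]).round(1),np.round(r[0],1),np.round(r[1],1),round(r[2],1))
E
```

```text
2.1833 [ 0.244  0.323  1.211 -0.     1.607 -1.006] [564.86674886 188.77628447 430.89999605] 161.63681073509852
138 599 [160.3 162.3 163.8] [560. 192.] [13.4 63.4] 71.4
108 2268 [127.2 128.7 130.3] [560.1 191.5] [81.4 81.6] 64.7
```

View pics/w1.png

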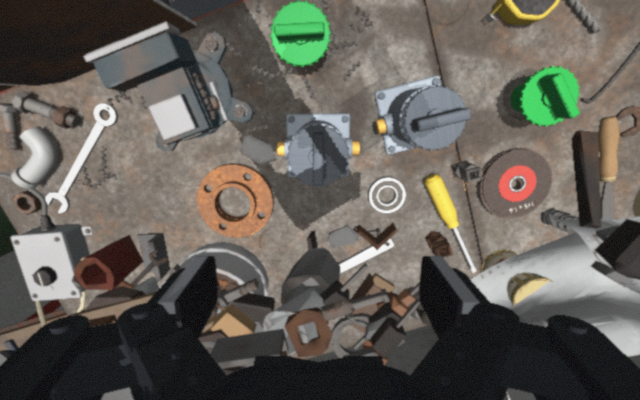

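The wrist view shows the loose pot at (325,148), with its bar at the expected place. Wrist gives (560,192) and top gives (560.7,189.6), so I use (560.3,190.5) with heading 161.5°. Next I descend.

Emit:
jog_arm([
  [[0.25,0,3.6,0,0,0,-1],[0.24,0,3.6,0,0,0,-1],[0,0,3.6,0,0,0,-1],[0,0,3.6,0,0,0,-1],[0,0,3.6,0,0,0,-1]],
])

```text
clock: 2.65
ee_pos: [559.2, 188.1, 249.5]
tcp_rot: [0.162, 0.987, -0.0, -0.0]
ft_force: [1.0, -0.0, -0.1]
gripper_width: 0.997
gripper_force: 0.0
```

Emit:
jog_arm([
  [[0,0,3,0,0,0,-1],[0,0,3,0,0,0,-1],[0,0,2.9,0,0,0,-1],[0,0,2,0,0,0,-1],[0,0,1,0,0,0,-1]],
])

```text
clock: 3.07
ee_pos: [558.3, 187.8, 129.2]
tcp_rot: [0.162, 0.987, -0.001, -0.002]
ft_force: [-0.2, -0.2, 0.9]
gripper_width: 1.001
gripper_force: 0.0
```

Emit:
jog_arm([
  [[0,0,0,0,0,0,0],[0,0,0,0,0,0,0.5],[0,0,0,0,0,0,1],[0,0,0,0,0,0,1],[0,0,0,0,0,0,1]],
])

```text
clock: 3.48
ee_pos: [560.3, 188.4, 133.5]
tcp_rot: [0.162, 0.987, 0.0, 0.001]
ft_force: [0.0, 0.5, -0.5]
gripper_width: 0.296
gripper_force: 0.0
```

Emit:
jog_arm([
  [[0,0,0,0,0,0,1],[0,0,0,0,0,0,1],[0,0,0,0,0,0,1],[0,0,0,0,0,0,1],[0,0,0,0,0,0,1]],
])

```text
clock: 3.9
ee_pos: [560.1, 188.4, 132.7]
tcp_rot: [0.162, 0.987, 0.0, 0.0]
ft_force: [0.7, 1.2, 3.3]
gripper_width: 0.147
gripper_force: 61.3
```

Gripped, with 61 N at a 12.5 mm opening. Now I push down 16 mm.

Emit:
jog_arm([
  [[0,0,0.4,0,0,0,1],[0,0,0.4,0,0,0,1],[0,0,0.4,0,0,0,1],[0,0,0.4,0,0,0,1],[0,0,0,0,0,0,1]],
])

```text
clock: 4.32
ee_pos: [560.1, 188.5, 116.3]
tcp_rot: [0.162, 0.987, 0.0, 0.001]
ft_force: [1.2, 1.6, 4.4]
gripper_width: 0.155
gripper_force: 61.4
```

Emit:
jog_arm([
  [[0,0,0,0,0,0,1],[0,0,0,0,0,0,1],[0,0,0,0,0,0,1],[0,0,0,0,0,0,1],[0,0,0,0,0,0,1]],
])

```text
clock: 4.73
ee_pos: [560.0, 188.4, 116.3]
tcp_rot: [0.162, 0.987, 0.0, 0.0]
ft_force: [3.3, 4.1, 2.9]
gripper_width: 0.155
gripper_force: 61.2
```

```bash
python3 - <<'E'
from h import *
s=get_state();print(s)
for n in("top",):
    im,d=read_camera(n);v,u=np.mgrid[130:220,357:440];uv=np.c_[u.ravel(),v.ravel()];P=world(n,uv,d=d[uv[:,1],uv[:,0]])
    cv2.imwrite("pics/t2.png",cv2.resize(im[110:240,270:460],None,fx=4,fy=4))
    im,d=read_camera("scene");cv2.imwrite("pics/s2.png",cv2.resize(im[80:230,240:420],None,fx=4,fy=4,interpolation=cv2.INTER_CUBIC))
    v,u=np.mgrid[80:230,240:420];uv=np.c_[u.ravel(),v.ravel()];P=world("scene",uv,d=d[uv[:,1],uv[:,0]])
    rad=np.hypot(P[:,0]-560.3,P[:,1]-190);k=(rad<38)&(P[:,2]>100)&(P[:,2]<135);h=np.histogram(P[k,2],bins=range(100,136,2));print(list(zip(h[1],h[0])))
E
```

```text
{'clock': 4.7333, 'q': array([ 2.45619192e-01,  5.59604464e-01,  1.64003240e+00,  2.02648137e-04,
        9.41135341e-01, -9.99439614e-01]), 'joint_vel': array([ 0.00087299,  0.00066309,  0.00188581,  0.00063093, -0.00109706,
        0.00032346]), 'joint_torque': array([-1.49465114e+00, -5.60704994e+01, -2.20256174e+01, -6.33915123e-01,
        1.19474273e+00,  3.58601951e-02]), 'ee_pos': array([560.0188031 , 188.36940775, 116.33812287]), 'tcp_rot': array([1.62208496e-01, 9.86756418e-01, 2.38127343e-04, 3.43932190e-04]), 'ft_force': array([3.28475333, 4.1366241 , 2.92218468]), 'ft_torque': array([ 0.76148973, -0.67073709,  0.09692683]), 'gripper_force': 61.16347789764404, 'gripper_width': 0.1549305929482313}
[(np.int64(100), np.int64(35)), (np.int64(102), np.int64(3)), (np.int64(104), np.int64(4)), (np.int64(106), np.int64(11)), (np.int64(108), np.int64(18)), (np.int64(110), np.int64(96)), (np.int64(112), np.int64(196)), (np.int64(114), np.int64(45)), (np.int64(116), np.int64(11)), (np.int64(118), np.int64(10)), (np.int64(120), np.int64(6)), (np.int64(122), np.int64(12)), (np.int64(124), np.int64(10)), (np.int64(126), np.int64(12)), (np.int64(128), np.int64(14)), (np.int64(130), np.int64(14)), (np.int64(132), np.int64(14))]
```

View pics/s2.png

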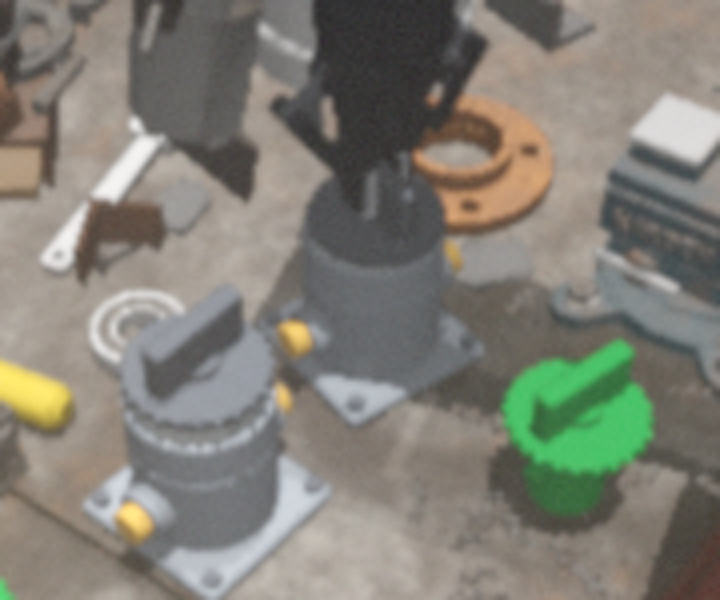

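Scene depth puts the disc top at about 112 mm, which is 16 mm down, with the bar still across the ports. Now I turn clockwise, which is +z in the tool frame.

Emit:
jog_arm([
  [[0,0,0,0,0,0.08,1],[0,0,0,0,0,0.08,1],[0,0,0,0,0,0.08,1],[0,0,0,0,0,0.08,1],[0,0,0,0,0,0.08,1]],
])

```text
clock: 5.25
ee_pos: [560.3, 188.3, 117.0]
tcp_rot: [0.357, 0.934, 0.0, 0.001]
ft_force: [2.9, 2.2, 8.5]
gripper_width: 0.153
gripper_force: 62.1
```

Emit:
jog_arm([
  [[0,0,0,0,0,0.08,1],[0,0,0,0,0,0.08,1],[0,0,0,0,0,0.08,1],[0,0,0,0,0,0.08,1],[0,0,0,0,0,0.08,1]],
])

```text
clock: 5.67
ee_pos: [560.2, 188.3, 117.0]
tcp_rot: [0.535, 0.845, 0.0, 0.0]
ft_force: [2.2, 2.9, 8.4]
gripper_width: 0.152
gripper_force: 62.1
```

Emit:
jog_arm([
  [[0,0,0,0,0,0.08,1],[0,0,0,0,0,0.08,1],[0,0,0,0,0,0.08,1],[0,0,0,0,0,0.08,1],[0,0,0,0,0,0.08,1]],
])

```text
clock: 6.08
ee_pos: [560.1, 188.4, 117.0]
tcp_rot: [0.692, 0.721, 0.001, 0.0]
ft_force: [1.5, 4.1, 7.9]
gripper_width: 0.151
gripper_force: 62.1
```

Emit:
jog_arm([
  [[0,0,0,0,0,0.08,1],[0,0,0,0,0,0.08,1],[0,0,0,0,0,0.08,1],[0,0,0,0,0,0.08,1],[0,0,0,0,0,0.06,1]],
])

```text
clock: 6.5
ee_pos: [560.0, 188.5, 116.9]
tcp_rot: [0.816, 0.578, 0.0, -0.0]
ft_force: [1.2, 3.6, 7.9]
gripper_width: 0.152
gripper_force: 62.1
```

Emit:
jog_arm([
  [[0,0,0,0,0,0,1],[0,0,0,0,0,0,1],[0,0,0,0,0,0,1],[0,0,0,0,0,0,1],[0,0,0,0,0,0,1]],
])

```text
clock: 6.92
ee_pos: [559.9, 188.5, 116.9]
tcp_rot: [0.815, 0.579, 0.0, -0.0]
ft_force: [0.9, 3.8, 9.2]
gripper_width: 0.154
gripper_force: 62.2
```

```bash
python3 - <<'E'
from h import *
s=get_state();print(s["q"].round(3),s["ee_pos"],yaw(s["tcp_rot"]),s["ft_torque"],s["ft_force"])
im,d=read_camera("scene");cv2.imwrite("pics/s3.png",cv2.resize(im[80:230,240:420],None,fx=4,fy=4,interpolation=cv2.INTER_CUBIC))
E
```

```text
[2.46e-01 5.59e-01 1.64e+00 1.00e-03 9.42e-01 5.81e-01] [559.89174643 188.50007179 116.90559872] 70.7876438031348 [ 0.88618803 -0.10246616 -0.08716896] [0.93674952 3.79348965 9.22384206]
```

View pics/s3.png

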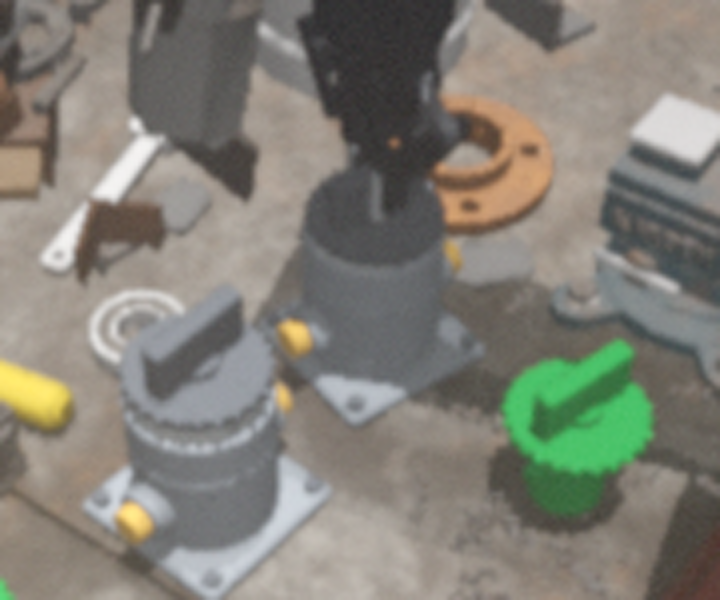

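The bar is now at 70.8° against the port line at 72.2°. I let the cap rise with the hand, then release.

Emit:
jog_arm([
  [[0,0,-0.2,0,0,0,1],[0,0,-0.2,0,0,0,1],[0,0,-0.2,0,0,0,1],[0,0,-0.2,0,0,0,1],[0,0,0,0,0,0,1]],
])

```text
clock: 7.38
ee_pos: [559.8, 188.4, 124.7]
tcp_rot: [0.815, 0.579, 0.0, -0.0]
ft_force: [1.6, 4.9, 7.1]
gripper_width: 0.15
gripper_force: 61.7
```

Emit:
jog_arm([
  [[0,0,0,0,0,0,1],[0,0,0,0,0,0,0],[0,0,0,0,0,0,-1],[0,0,0,0,0,0,-1],[0,0,0,0,0,0,-1]],
])

```text
clock: 7.8
ee_pos: [559.2, 187.8, 123.7]
tcp_rot: [0.815, 0.579, -0.001, -0.0]
ft_force: [0.5, 0.3, -0.1]
gripper_width: 0.719
gripper_force: 0.0
```

Emit:
jog_arm([
  [[0,0,0,0,0,0,-1],[0,0,0,0,0,0,-1],[0,0,0,0,0,0,-1],[0,0,0,0,0,0,-1],[0,0,0,0,0,0,-1]],
])

```text
clock: 8.22
ee_pos: [559.7, 188.2, 124.3]
tcp_rot: [0.815, 0.579, -0.0, -0.0]
ft_force: [-0.1, 0.1, -0.9]
gripper_width: 1.0
gripper_force: 0.0
```

Fully open with zero force. I lift straight up and check.

Emit:
jog_arm([
  [[0,0,-1.5,0,0,0,-1],[0,0,-3,0,0,0,-1],[0,0,-4,0,0,0,-1],[0,0,-4,0,0,0,-1],[0,0,-4,0,0,0,-1]],
])

```text
clock: 8.63
ee_pos: [559.3, 188.1, 291.2]
tcp_rot: [0.815, 0.579, -0.0, -0.0]
ft_force: [0.4, 0.2, -0.0]
gripper_width: 1.0
gripper_force: 0.0
```

Emit:
jog_arm([
  [[0,0,-4,0,0,0,-1],[0,0,-4,0,0,0,-1],[0,0,-3,0,0,0,-1],[0,0,0,0,0,0,-1],[0,0,0,0,0,0,-1]],
])

```text
clock: 9.05
ee_pos: [560.0, 188.3, 400.7]
tcp_rot: [0.815, 0.579, 0.001, 0.001]
ft_force: [-0.2, -0.2, -0.5]
gripper_width: 1.001
gripper_force: 0.0
```

```bash
python3 - <<'E'
from h import *
for n in("wrist","scene"):
    c=calibration(n);im,d=read_camera(n)
    v,u=np.mgrid[0:400,0:640];uv=np.c_[u.ravel(),v.ravel()];P=world(n,uv,d=d.ravel(),c=c)
    for nm,x,y in(("open",560.3,189),("shut",563,348.5)):
      near=(np.hypot(P[:,0]-x,P[:,1]-y)<55)&(d.ravel()>0)
      for lo,hi in((135,175),(108,132)):
        p=P[near&(P[:,2]>lo)&(P[:,2]<hi)]
        if len(p)<9: print(n,nm,lo,len(p));continue
        r=cv2.minAreaRect(p[:,:2].astype(np.float32));print(n,nm,lo,len(p),np.percentile(p[:,2],[5,50,95]).round(1),np.round(r[0],1),np.round(r[1],1),round(r[2],1))
    if n=="scene":cv2.imwrite("pics/s4.png",cv2.resize(im[80:230,240:420],None,fx=4,fy=4,interpolation=cv2.INTER_CUBIC))
print(get_state()["clock"],get_state()["ee_pos"])
E
```

```text
wrist open 135 655 [152.9 155.5 156.9] [561.2 190.3] [63.5 13. ] 70.6
wrist open 108 2575 [120.2 121.8 123.8] [560.8 189.9] [81.6 81.3] 78.5
wrist shut 135 829 [145.2 155.5 157.1] [562.4 345. ] [54.4 14.1] 85.2
wrist shut 108 3217 [120.1 121.9 124. ] [560.8 344.3] [70.5 82.7] 70.8
scene open 135 285 [137.  151.5 157.3] [562.3 189.5] [63.2 16.9] 70.8
scene open 108 499 [117.2 122.2 128.7] [560.9 191.5] [81.8 76.3] 16.2
scene shut 135 323 [137.3 153.2 157.2] [563.2 349. ] [64.2 15.6] 85.3
scene shut 108 649 [118.  122.1 128.4] [562.1 351.2] [81.7 78. ] 28.2
9.15 [559.38259884 188.12283387 397.88451395]
```

View pics/s4.png

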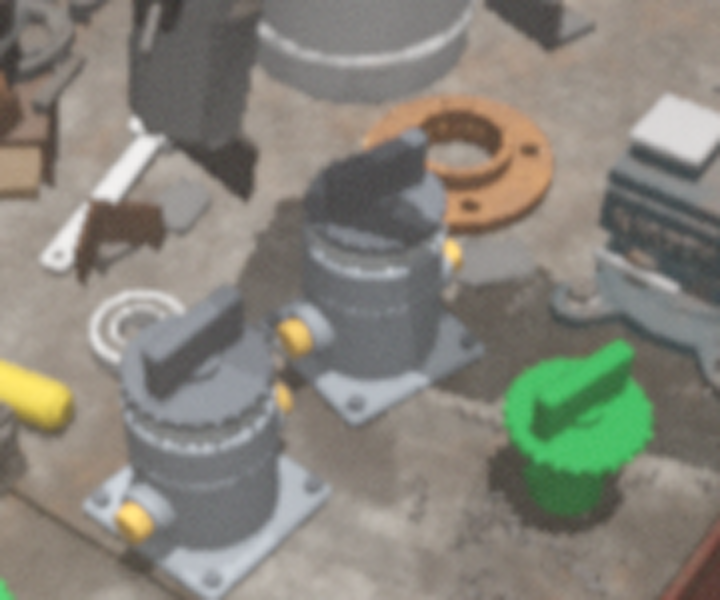

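The cap's bar is now in line with its ports at (293,335) and (452,255), at 70.6° against 72.2°. Its disc top is at 121.8 mm, the same as the locked cap's, which puts the grip centre at about 138.5 mm. The locked cap has not moved and the arm is clear.

```bash
python3 -c "
from workcell import *
print(close_job())"
```

```text
the job is handed in; nothing more can be done
None
```

The loose cap is pushed down, turned a quarter turn clockwise and sprung up into its lock; the other cap did not move, and the job was handed in at about 9 s of the 32 s allowed.

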